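Pistons to the storage tray in cylinder order

TASK

Move the four pistons from the drain rack to the compartments of the plywood storage tray, one piston to each, in the same cylinder order: the end with the brass knob is the cylinder-one end of both, so the piston nearest the knob on the rack goes into the compartment nearest the knob on the tray, and so on down the row. Keep them upright, crown up, set them down without dropping them, and leave each standing flat on the floor of its compartment.

Things in the scene. Friction and masses are not known exactly. Their poses are not given: they have to be found in the camera images.
- drain_rack: Steel plate flat on the bench, 78 x 290 x 10 mm plus a 45 mm tongue with the knob; four black rubber seats hold the pistons at the start. Origin: underside, mid-row. Row along own y, places at y = +105, +35, -35, -105 mm; z up. Brass knob (24 mm wide, top 40 mm up) at y = +168 mm marks the cylinder-one end. Fixed, turned any way round.
- storage_tray: Plywood tray flat on the bench, 70 x 285 mm plus a knob tongue; four compartments, 62 mm across the row x 65 along it, empty at start. Inner floor 10 mm up, walls and dividers 16 mm up. Origin: underside, mid-row. Row along own y, places at y = +105, +35, -35, -105 mm; z up. Brass knob (24 mm wide, top 40 mm up) at y = +168 mm marks the cylinder-one end. Fixed, turned any way round.
- seat_a: Round black rubber seat, 66 mm across and 6 mm thick, fixed to the drain rack at one of its four places (which one varies; piston_a stands on it at the start, within 5 mm of its centre). Origin: centre of its underside, 10 mm above the bench; z up.
- seat_b: Round black rubber seat, 66 mm across and 6 mm thick, fixed to the drain rack at one of its four places (which one varies; piston_b stands on it at the start, within 5 mm of its centre). Origin: centre of its underside, 10 mm above the bench; z up.
- seat_c: Round black rubber seat, 66 mm across and 6 mm thick, fixed to the drain rack at one of its four places (which one varies; piston_c stands on it at the start, within 5 mm of its centre). Origin: centre of its underside, 10 mm above the bench; z up.
- seat_d: Round black rubber seat, 66 mm across and 6 mm thick, fixed to the drain rack at one of its four places (which one varies; piston_d stands on it at the start, within 5 mm of its centre). Origin: centre of its underside, 10 mm above the bench; z up.
- piston_a: Small aluminium engine piston, a round body 48 mm across and 46 mm tall, crown up, about 0.13 kg; all four look the same and are told apart by where they stand. Origin: centre of its flat underside; z up; its yaw means nothing. At the start it stands on seat_a, underside 16 mm above the bench.
- piston_b: Small aluminium engine piston, a round body 48 mm across and 46 mm tall, crown up, about 0.13 kg; all four look the same and are told apart by where they stand. Origin: centre of its flat underside; z up; its yaw means nothing. At the start it stands on seat_b, underside 16 mm above the bench.
- piston_c: Small aluminium engine piston, a round body 48 mm across and 46 mm tall, crown up, about 0.13 kg; all four look the same and are told apart by where they stand. Origin: centre of its flat underside; z up; its yaw means nothing. At the start it stands on seat_c, underside 16 mm above the bench.
- piston_d: Small aluminium engine piston, a round body 48 mm across and 46 mm tall, crown up, about 0.13 kg; all four look the same and are told apart by where they stand. Origin: centre of its flat underside; z up; its yaw means nothing. At the start it stands on seat_d, underside 16 mm above the bench.
Things that resemble listed ones, but are neither listed nor needed, are in the scene too. Leave any green or orange look-alike of the piston_d alone.

How it is judged (in metres and radians):
At the end, for the whole second after the job is handed in: Each piston stands in the tray compartment of the same rank from the knob as its seat on the rack: within 12 mm of the compartment centre along and across the row, underside 6 to 13.5 mm above the tray underside, tilt under 0.08 rad, at rest (under 0.02 m/s) and released (((y of seat_a in the frame of drain_rack between 0.075 and 0.135 m and y of piston_a in the frame of storage_tray between 0.093 and 0.117 m) or (y of seat_a in the frame of drain_rack between 0.005 and 0.065 m and y of piston_a in the frame of storage_tray between 0.023 and 0.047 m) or (y of seat_a in the frame of drain_rack between -0.065 and -0.005 m and y of piston_a in the frame of storage_tray between -0.047 and -0.023 m) or (y of seat_a in the frame of drain_rack between -0.135 and -0.075 m and y of piston_a in the frame of storage_tray between -0.117 and -0.093 m)) and x of piston_a in the frame of storage_tray between -0.012 and 0.012 m and z of piston_a in the frame of storage_tray between 0.006 and 0.0135 m and angle between each of piston_a, piston_b, piston_c, piston_d's own z axis and vertical below 0.08 rad and linear speed of each of piston_a, piston_b, piston_c, piston_d below 0.02 m/s and ((y of seat_b in the frame of drain_rack between 0.075 and 0.135 m and y of piston_b in the frame of storage_tray between 0.093 and 0.117 m) or (y of seat_b in the frame of drain_rack between 0.005 and 0.065 m and y of piston_b in the frame of storage_tray between 0.023 and 0.047 m) or (y of seat_b in the frame of drain_rack between -0.065 and -0.005 m and y of piston_b in the frame of storage_tray between -0.047 and -0.023 m) or (y of seat_b in the frame of drain_rack between -0.135 and -0.075 m and y of piston_b in the frame of storage_tray between -0.117 and -0.093 m)) and x of piston_b in the frame of storage_tray between -0.012 and 0.012 m and z of piston_b in the frame of storage_tray between 0.006 and 0.0135 m and ((y of seat_c in the frame of drain_rack between 0.075 and 0.135 m and y of piston_c in the frame of storage_tray between 0.093 and 0.117 m) or (y of seat_c in the frame of drain_rack between 0.005 and 0.065 m and y of piston_c in the frame of storage_tray between 0.023 and 0.047 m) or (y of seat_c in the frame of drain_rack between -0.065 and -0.005 m and y of piston_c in the frame of storage_tray between -0.047 and -0.023 m) or (y of seat_c in the frame of drain_rack between -0.135 and -0.075 m and y of piston_c in the frame of storage_tray between -0.117 and -0.093 m)) and x of piston_c in the frame of storage_tray between -0.012 and 0.012 m and z of piston_c in the frame of storage_tray between 0.006 and 0.0135 m and ((y of seat_d in the frame of drain_rack between 0.075 and 0.135 m and y of piston_d in the frame of storage_tray between 0.093 and 0.117 m) or (y of seat_d in the frame of drain_rack between 0.005 and 0.065 m and y of piston_d in the frame of storage_tray between 0.023 and 0.047 m) or (y of seat_d in the frame of drain_rack between -0.065 and -0.005 m and y of piston_d in the frame of storage_tray between -0.047 and -0.023 m) or (y of seat_d in the frame of drain_rack between -0.135 and -0.075 m and y of piston_d in the frame of storage_tray between -0.117 and -0.093 m)) and x of piston_d in the frame of storage_tray between -0.012 and 0.012 m and z of piston_d in the frame of storage_tray between 0.006 and 0.0135 m); the robot touches nothing.
It fails at once if a piston is dropped (falls freely by more than about 25 mm) ((linear speed of piston_a above 0.7 m/s and contact force between the fingers and piston_a below 0.01 N) or (linear speed of piston_b above 0.7 m/s and contact force between the fingers and piston_b below 0.01 N) or (linear speed of piston_c above 0.7 m/s and contact force between the fingers and piston_c below 0.01 N) or (linear speed of piston_d above 0.7 m/s and contact force between the fingers and piston_d below 0.01 N)).
It fails at once if a piston is tipped over (angle between any of piston_a, piston_b, piston_c, piston_d's own z axis and vertical above 0.7 rad).
It also fails if it takes over 109 s, if anything falls off the work surface, if the arm or the gripper's body presses on something with over 40 N, if the wrist force passes 120 N, or if a joint passes its speed limit or range.

ROBOT

A 6-joint arm with a two-finger parallel gripper is mounted at the origin on the work surface. World frame = base frame: x ahead of the robot, y to its left, z up, the work surface at z = 0. Lengths are in m, angles in degrees, forces in N, time in s.
With the tool pointing down it reaches from about 0.3 to 0.75 m from the base axis. Payload 8.5 kg.
Tool frame: the origin (TCP) lies midway between the tips of the shut fingers; the grasp point (between the pads) lies 19 mm behind it; z points along the fingers, y is the direction in which the jaws open and shut (so a half turn about z gives the same grasp; the last joint's range is limited). The gripper opens to 85 mm and grips with 20 to 120 N. Pads are 22 mm wide; open, the fingers measure 114 mm over their backs; the gripper's body (76 mm by 85 mm) begins 54 mm behind the grasp point. The pads swing forward as they close: fully open they stand 13 mm farther back than shut.
Start: joints at [57.966, 21.807, 74.336, -0, 83.858, -12.336], TCP at [0.185, 0.518, 0.231] pointing down, gripper open.
Joint ranges: [-178.18, 178.18], [-50.72, 133.34], [12.68, 142.11], [-81.47, 261.47], [9.98, 163.14], [-165.26, 165.26]. Speed limits (degrees/s): [136.94, 136.94, 180, 180, 180, 180].

INTERFACE

Orientations are given as a 3x3 rotation matrix whose columns are the frame's x, y, z axes.
In Python, from rig import env, viewer, ticket gives the robot as it stands. The module is installed in compiled form; this text tells all that it offers.
- The arm moves only by the shell command python3 -m pendant 'ROWS' [FORCE]. ROWS is JSON, a list of rows, each a list of 3 entries, a list of its own where there are three numbers: the shift along the world's x, y, z in mm, then the turn about the world's z in rad, then the opening, from -1 (shut) to 1 (fully open). A call has 1 to 12 rows; each row shifts and turns the pose as measured when the row begins; what a row does not reach is not made up. A row lasts 1/8 s, in which the tool goes at most 62.5 mm and 10.7 degrees, less where a joint would pass 70% of its speed; a pose out of reach is approached as far as the arm can. A call with a gripper value outside its range is refused whole. The fingers move at their own pace and stop on an object; FORCE is the grip in N (left out, the last holds). Time passes only in rows, so rows that do not move let the fingers close. It gives the time, the measured TCP pose, the force and the opening at its end, in the units of the state.
- env.observe(): the state, without advancing time (a new reading comes with each control period).
- viewer.get_image(name): name is "scene" or "top"; returns (picture, depth): 480x640x3 uint8, red, green, blue; 480x640 float32, m along the optical axis (not along the pixel's ray), 0 where there is no reading.
- viewer.camera_params(name): a dict with "fx", "fy", "cx", "cy" (pixels), "rvec" (rotation vector, rad) and "tvec" (3), from world to camera coordinates, as OpenCV has them. Camera axes: x right, y down, z forward; pixel columns grow to the right and rows downward; lengths in m; the calibration is good to about 2 mm. A picture is of the moment at which its call begins. camera_params takes no time and is no camera call.
- ticket.close_job(): hands the job in, once; it reports no verdict.
The state is a dict: "time_s": time; "q": joint angles; "qvel": joint speeds; "joint_efforts": joint torques, N m; "position": TCP position; "tool_rot": TCP orientation; "ft_force": force on the tool from outside, world axes, zero at the start; "wrist_torque": the same for the moment, N m; "grip_width": finger opening in m.
Only numpy, scipy, OpenCV 4.12 (cv2) and the standard library are available. Lean on these libraries where they do the work, as an engineer would, in place of code of your own. Each camera call takes 0.05 s, during which the arm holds its last target. There are 200 camera calls.

## Working session

There is one attempt and no reset: what is moved stays moved. The work goes in short steps, Python scripts to look and compute and a shell command to move; the robot and the scene stay as the last step left them, time stands still between calls to the robot, and variables do not carry over. Pictures are saved under pics/ and viewed, about 12 in all and at most 16, crops included, and the job is handed in when it is done.

```bash
mkdir -p pics; cat > h.py <<'E'
import numpy as np, cv2
from rig import env, viewer, ticket
def cam(n):
    p=viewer.camera_params(n); R=cv2.Rodrigues(np.array(p['rvec'],float))[0]; return p,R,np.array(p['tvec'],float).ravel()
def cloud(n,d):
    p,R,t=cam(n); v,u=np.mgrid[:480,:640]
    P=np.stack([(u-p['cx'])/p['fx']*d,(v-p['cy'])/p['fy']*d,d],-1)
    return (P-t)@R
def px(n,u,v,z):
    p,R,t=cam(n); r=np.array([(u-p['cx'])/p['fx'],(v-p['cy'])/p['fy'],1])@R; c=-t@R
    return c+r*(z-c[2])/r[2]
def save(n,f):
    i,d=viewer.get_image(n); cv2.imwrite(f,i[:,:,::-1]); return i,d
E
python3 - <<'E'
from h import *
for n in('top','scene'):
    i,d=save(n,f'pics/{n}0.png'); np.save(n+'0.npy',d); 
    p,R,t=cam(n); print(n,p['fx'],-t@R,R[2])
s=env.observe();print(s)
E
```

```text
top 510.0484782789462 [ 0.29208708 -0.01587185  1.02997066] [ 0.18980051 -0.01580159 -0.98169551]
scene 448.591497662452 [ 0.98595811 -0.01364769  0.65554673] [-0.64802592 -0.01375111 -0.76149413]
{'time_s': 0.1, 'q': array([ 5.79675841e+01,  2.18367088e+01,  7.43799350e+01,  1.66942475e-03,
        8.38587074e+01, -1.23342443e+01]), 'qvel': array([ 0.00973099, -0.00479386, -0.16155568, -0.06504608,  0.16042796,
        0.09972563]), 'joint_efforts': array([ 3.25333487e-03, -4.49222302e+01, -2.31657279e+01, -1.72304699e-04,
        3.68338195e-03,  2.88526792e-05]), 'position': array([0.18522128, 0.51758859, 0.23078027]), 'tool_rot': array([[-9.41480133e-01,  3.37067705e-01, -7.22101057e-04],
       [ 3.37068336e-01,  9.41479542e-01, -1.09953096e-03],
       [ 3.09226996e-04, -1.27858395e-03, -9.99999135e-01]]), 'ft_force': array([-0.10303009,  0.32050279,  0.09857124]), 'wrist_torque': array([0.03215097, 0.03237749, 0.04620792]), 'grip_width': 0.08541802880463187}
```

View pics/top0.png

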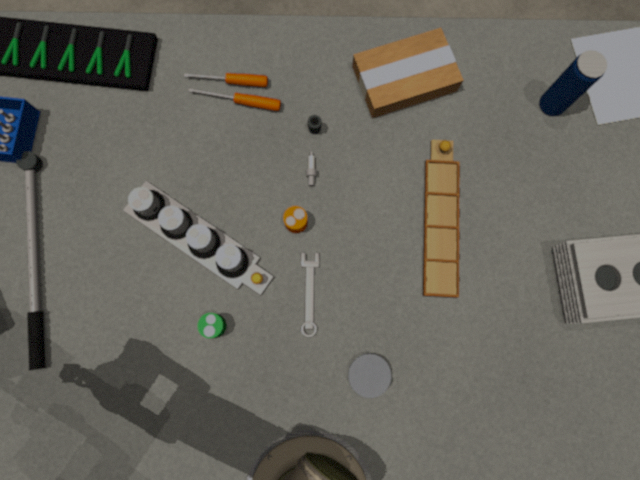

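View pics/scene0.png

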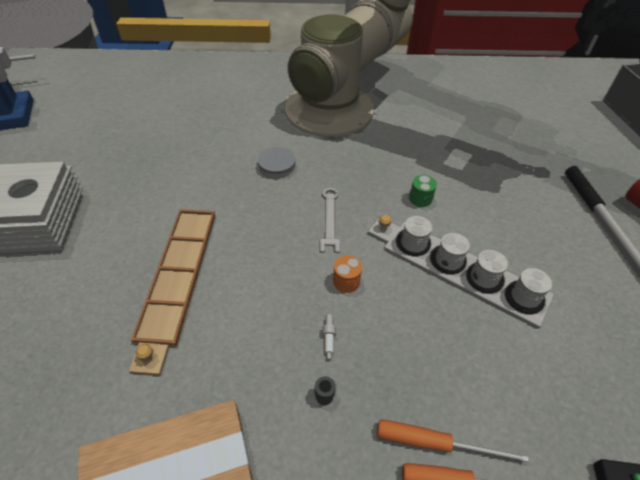

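The top view shows the rack with crowns at about (145,200), (175,220), (203,238) and (232,260), and its knob at (257,278). The tray's compartments are at (442,178), (441,211), (440,244) and (441,279), with its knob at (445,146). The green and orange look-alikes are at (211,325) and (295,218).

```bash
python3 - <<'E'
from h import *
for n,px_ in (('top',[(257,278),(232,260),(203,238),(175,220),(145,200),(445,146),(211,323),(295,217)]),('scene',[(384,222),(418,231),(456,246),(491,264),(533,282),(144,352),(424,184),(347,268)])):
    d=np.load(n+'0.npy'); C=cloud(n,d)
    for k,(u,v) in enumerate(px_):
        w=C[v-22:v+23,u-22:u+23].reshape(-1,3)
        zt=np.percentile(C[v-4:v+5,u-4:u+5,2],70)
        c0=C[v,u]; m=(abs(w[:,2]-zt)<.004)&(np.hypot(*(w[:,:2]-c0[:2]).T)<.032)
        q=w[m]; (cx,cy),r=cv2.minEnclosingCircle(q[:,:2].astype(np.float32))
        print(n,k,q.mean(0).round(4),np.round((cx,cy,r),4),m.sum())
    if n=='top':
        w=C[130:310,410:475].reshape(-1,3); m=(w[:,2]>.006)&(w[:,2]<.02)
        m2=(w[:,2]>.013)&(w[:,2]<.02)
        for mm in(m,m2):
            r=cv2.minAreaRect(w[mm][:,:2].astype(np.float32)); print(r,np.round(cv2.boxPoints(r),4).tolist(),w[mm].mean(0))
# tray by hand at floor z=.01
for uv in[(442,178),(441,211),(440,244),(441,279)]: print(px('top',*uv,.01).round(4))
i=cv2.imread('pics/top0.png')
cv2.imwrite('pics/c1.png',cv2.resize(i[130:305,400:490],None,fx=3.4,fy=3.4,interpolation=cv2.INTER_CUBIC))
cv2.imwrite('pics/c2.png',cv2.resize(i[170:300,115:285],None,fx=4.5,fy=4.5,interpolation=cv2.INTER_CUBIC))
E
```

```text
top 0 [0.4073 0.1065 0.0394] [0.407  0.1062 0.0116] 90
top 1 [0.4452 0.1578 0.0617] [0.4461 0.1588 0.0242] 435
top 2 [0.4841 0.2165 0.0616] [0.4843 0.217  0.0239] 436
top 3 [0.5204 0.2722 0.0615] [0.5169 0.2634 0.0319] 450
top 4 [0.5579 0.333  0.0616] [0.5586 0.3331 0.0245] 432
top 5 [ 0.6852 -0.2732  0.0394] [ 0.6844 -0.2733  0.012 ] 74
top 6 [0.316  0.1905 0.0457] [0.3163 0.1907 0.0245] 495
top 7 [0.5275 0.0331 0.0458] [0.5277 0.0334 0.0245] 419
((0.5417314171791077, -0.2811247706413269), (0.09938733279705048, 0.3333580791950226), 87.30277252197266) [[0.37290000915527344, -0.3228999972343445], [0.7059000134468079, -0.3386000096797943], [0.7106000185012817, -0.23929999768733978], [0.3776000142097473, -0.22360000014305115]] [ 0.52580738 -0.26663198  0.01080692]
((0.5411255955696106, -0.2669280171394348), (0.07083863765001297, 0.33083176612854004), 87.2587890625) [[0.3741999864578247, -0.29440000653266907], [0.7046999931335449, -0.3102000057697296], [0.7080000042915344, -0.2395000010728836], [0.3776000142097473, -0.22360000014305115]] [ 0.51498036 -0.26625122  0.01536896]
scene 0 [0.413  0.1067 0.0381] [0.4114 0.1075 0.0119] 93
scene 1 [0.4528 0.1591 0.0616] [0.4508 0.1597 0.0241] 397
scene 2 [0.4886 0.2178 0.0617] [0.4881 0.2184 0.0257] 499
scene 3 [0.5249 0.2737 0.0617] [0.5238 0.274  0.0247] 543
scene 4 [0.5616 0.3348 0.0616] [0.5608 0.336  0.0261] 614
scene 5 [ 0.6904 -0.2718  0.0383] [ 0.6897 -0.2732  0.0121] 167
scene 6 [0.3197 0.1908 0.0457] [0.3183 0.191  0.0247] 332
scene 7 [0.5317 0.0338 0.0454] [0.5304 0.0331 0.0251] 536
[ 0.6238 -0.2728  0.01  ]
[ 0.5525 -0.268   0.01  ]
[ 0.4831 -0.2633  0.01  ]
[ 0.4114 -0.2626  0.01  ]
```

View pics/c1.png

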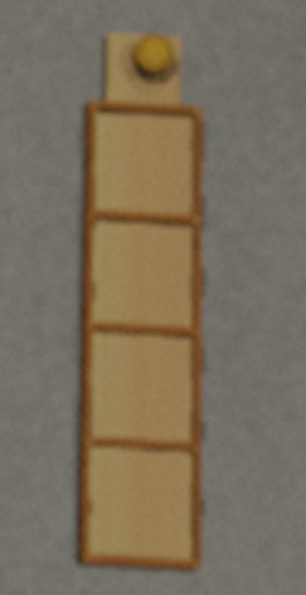

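View pics/c2.png

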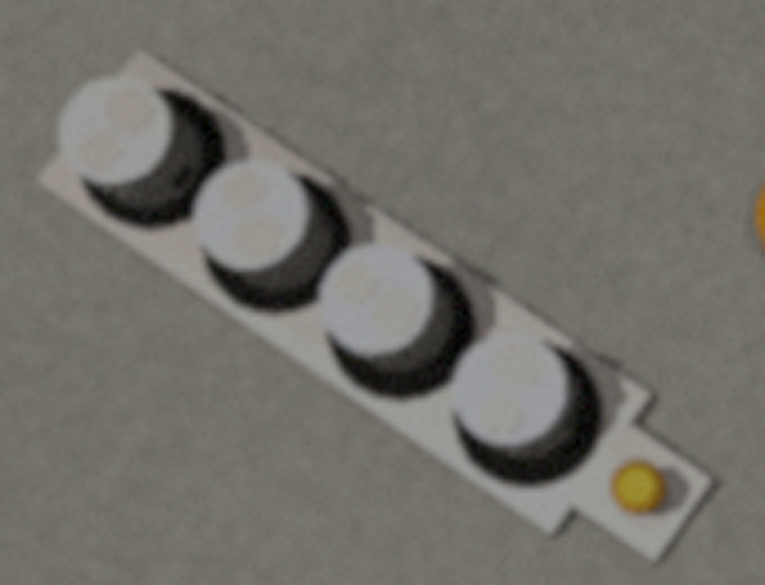

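```bash
python3 - <<'E'
from h import *
c=[px('top',400+x/3.4-.35,130+y/3.4-.35,.016) for x,y in[(88,103),(203,103),(199,565),(80,563)]]
c=np.array(c)[:,:2];print(c.round(4))
ctr=c.mean(0);d=(c[0]+c[1]-c[2]-c[3])/2;L=np.linalg.norm(d);d/=L
print('ctr',ctr.round(4),L,np.linalg.norm(c[0]-c[1]),'ang',np.degrees(np.arctan2(d[1],d[0])))
# scene corners from the full picture
s=np.array([px('scene',u,v,.016) for u,v in[(134,341),(175,343),(214,213),(179,211)]])[:,:2]
print('scene',s.round(4),s.mean(0))
ctr=(ctr+s.mean(0))/2
for y in(.105,.035,-.035,-.105,.168): print(y,(ctr+y*d).round(4))
E
python3 -m pendant '[[[0,0,0],-0.18,1],[[26,-36,0],-0.18,1],[[26,-36,0],-0.18,1],[[26,-36,0],-0.18,1],[[26,-36,0],-0.18,1],[[26,-36,0],-0.18,1],[[26,-36,0],-0.18,1],[[26,-36,0],-0.18,1],[[26,-36,0],-0.18,1],[[26,-36,0],-0.18,1],[[26,-36,0],0,1],[[0,0,0],0,1]]' 40
```

```text
[[ 0.6609 -0.2381]
 [ 0.6617 -0.3093]
 [ 0.3772 -0.2943]
 [ 0.378  -0.2243]]
ctr [ 0.5195 -0.2665] 0.28409429796553937 0.07122793848724678 ang -2.906826836854838
scene [[ 0.6646 -0.2993]
 [ 0.6661 -0.2348]
 [ 0.3877 -0.222 ]
 [ 0.3846 -0.2915]] [ 0.52574525 -0.2619088 ]
0.105 [ 0.6275 -0.2695]
0.035 [ 0.5576 -0.266 ]
-0.035 [ 0.4877 -0.2624]
-0.105 [ 0.4177 -0.2589]
0.168 [ 0.6904 -0.2727]
time_s: 1.6
position: [0.4502, 0.1444, 0.2271]
tool_rot: [[0.591, 0.806, -0.007], [0.806, -0.591, 0.003], [-0.002, -0.008, -1.0]]
ft_force: [-0.2, 0.3, 0.0]
grip_width: 0.0854
```

```bash
python3 -m pendant '[[[-2,15,-27],0.06,1],[[0,0,-50],0,1],[[0,0,-50],0,1],[[0,0,0],0,1]]' 40; python3 - <<'E'
from h import *
i,d=save('scene','pics/s1.png'); cv2.imwrite('pics/s1c.png',cv2.resize(i[130:340,300:570,::-1],None,fx=2.8,fy=2.8))
E
```

```text
time_s: 2.1
position: [0.4465, 0.1615, 0.0976]
tool_rot: [[0.539, 0.842, -0.007], [0.842, -0.539, 0.003], [-0.001, -0.008, -1.0]]
ft_force: [-0.2, 0.8, 0.4]
grip_width: 0.0858
```

View pics/s1c.png

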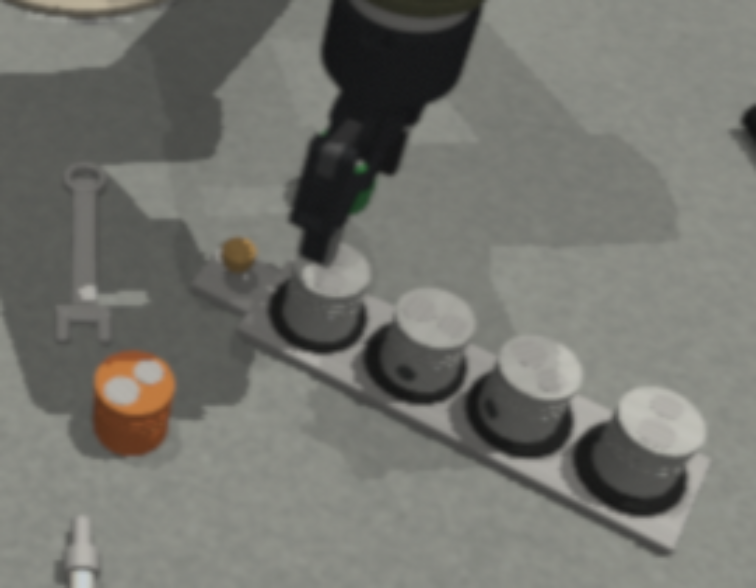

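The crop shows the jaws straddling piston 1, whose crown is at crop pixel (333,270). The knob is at (238,253), and the row is clear for the descent.

```bash
python3 -m pendant '[[[2,-2,-30],0,1],[[0,0,-30],0,1],[[0,0,-14],0,1],[[0,0,0],0,1]]'; python3 -m pendant '[[[0,0,0],0,-1],[[0,0,0],0,-1],[[0,0,0],0,-1],[[0,0,0],0,-1],[[0,0,0],0,-1],[[0,0,0],0,-1],[[0,0,0],0,-1],[[0,0,0],0,-1]]' 40
```

```text
time_s: 2.65
position: [0.4549, 0.1613, 0.0319]
tool_rot: [[0.538, 0.843, 0.012], [0.843, -0.538, 0.005], [0.011, 0.008, -1.0]]
ft_force: [-0.1, -0.3, -0.0]
grip_width: 0.0855
time_s: 3.65
position: [0.4561, 0.1616, 0.0348]
tool_rot: [[0.538, 0.843, 0.017], [0.843, -0.538, 0.006], [0.014, 0.011, -1.0]]
ft_force: [-0.7, 0.4, -1.6]
grip_width: 0.0472
```

```bash
python3 -m pendant '[[[0,0,0],0,1],[[0,0,0],0,1],[[0,0,0],0,1],[[0,0,0],0,1],[[0,0,0],0,1]]'; python3 -m pendant '[[[0,0,-4],0,1]]';python3 -m pendant '[[[0,0,-4],0,1]]';python3 -m pendant '[[[0,0,0],0,1]]';python3 -m pendant '[[[0,0,0],0,1]]'; python3 - <<'E'
from h import *
s=env.observe();print(s['q'],s['qvel'],s['joint_efforts'],s['position'])
i,d=save('scene','pics/s2.png'); cv2.imwrite('pics/s2c.png',cv2.resize(i[160:300,350:530,::-1],None,fx=4,fy=4))
E
```

```text
time_s: 4.28
position: [0.4564, 0.1617, 0.0352]
tool_rot: [[0.538, 0.843, 0.018], [0.843, -0.538, 0.006], [0.014, 0.012, -1.0]]
ft_force: [0.5, 0.1, -0.2]
grip_width: 0.0853
time_s: 4.4
position: [0.4566, 0.1617, 0.0312]
tool_rot: [[0.538, 0.843, 0.018], [0.843, -0.538, 0.006], [0.015, 0.012, -1.0]]
ft_force: [0.3, -0.4, -0.4]
grip_width: 0.0858
time_s: 4.53
position: [0.4565, 0.1617, 0.0269]
tool_rot: [[0.538, 0.843, 0.018], [0.843, -0.538, 0.006], [0.015, 0.012, -1.0]]
ft_force: [0.3, -0.3, -0.6]
grip_width: 0.0851
time_s: 4.65
position: [0.4563, 0.1617, 0.0264]
tool_rot: [[0.538, 0.843, 0.017], [0.843, -0.538, 0.006], [0.014, 0.012, -1.0]]
ft_force: [-0.2, -0.4, 0.8]
grip_width: 0.0852
time_s: 4.78
position: [0.4563, 0.1616, 0.0264]
tool_rot: [[0.538, 0.843, 0.017], [0.843, -0.538, 0.006], [0.014, 0.011, -1.0]]
ft_force: [0.3, 0.1, -0.5]
grip_width: 0.0854
[  5.33277903  30.29908633 101.31954492   0.31356781  47.36983595
  37.64963511] [-0.0135453   0.13466362  0.0997944   0.13807976 -0.09239222 -0.01561781] [-5.29778932e-03 -4.26767743e+01 -1.32898673e+01  8.50310811e-03
 -5.29806933e-02 -6.05080777e-05] [0.45631608 0.16164661 0.02638475]
```

View pics/s2c.png

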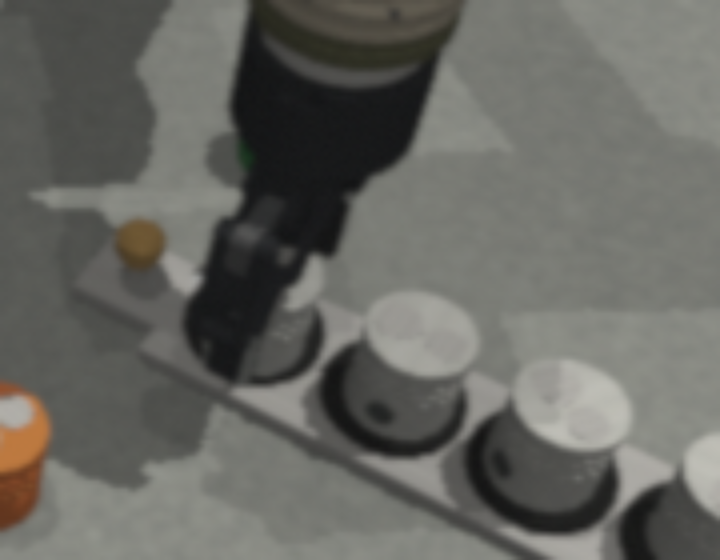

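The front finger tip is at crop (225,360), left of the piston. The stationary rows hold pose, but the fast rows had overshot by several mm. I'll correct by about 6 mm along the row, go lower and regrip.

```bash
python3 -m pendant '[[[-2,-3,-2],0,1],[[-1,-2,-2],0,1],[[0,0,0],0,1],[[0,0,0],0,1]]'; python3 -m pendant '[[[0,0,0],0,-1],[[0,0,0],0,-1],[[0,0,0],0,-1],[[0,0,0],0,-1],[[0,0,0],0,-1],[[0,0,0],0,-1]]' 50;  python3 -m pendant '[[[0,0,5],0,-1],[[0,0,10],0,-1],[[0,0,20],0,-1],[[0,0,20],0,-1],[[0,0,20],0,-1],[[0,0,20],0,-1],[[0,0,12],0,-1],[[0,0,5],0,-1],[[0,0,0],0,-1]]';  python3 - <<'E'
from h import *
i,d=save('scene','pics/s3.png'); cv2.imwrite('pics/s3c.png',cv2.resize(i[130:300,330:530,::-1],None,fx=3.5,fy=3.5))
E
```

```text
time_s: 5.32
position: [0.4531, 0.1562, 0.0222]
tool_rot: [[0.538, 0.843, 0.017], [0.843, -0.538, 0.006], [0.014, 0.012, -1.0]]
ft_force: [-0.1, -0.2, 0.1]
grip_width: 0.0854
time_s: 6.08
position: [0.4532, 0.1563, 0.0226]
tool_rot: [[0.537, 0.843, 0.018], [0.843, -0.538, 0.006], [0.014, 0.012, -1.0]]
ft_force: [-1.6, -0.4, 1.3]
grip_width: 0.0467
time_s: 7.2
position: [0.452, 0.1563, 0.1406]
tool_rot: [[0.537, 0.843, 0.017], [0.843, -0.538, 0.006], [0.014, 0.011, -1.0]]
ft_force: [-0.2, 0.6, -1.3]
grip_width: 0.0467
```

View pics/s3c.png

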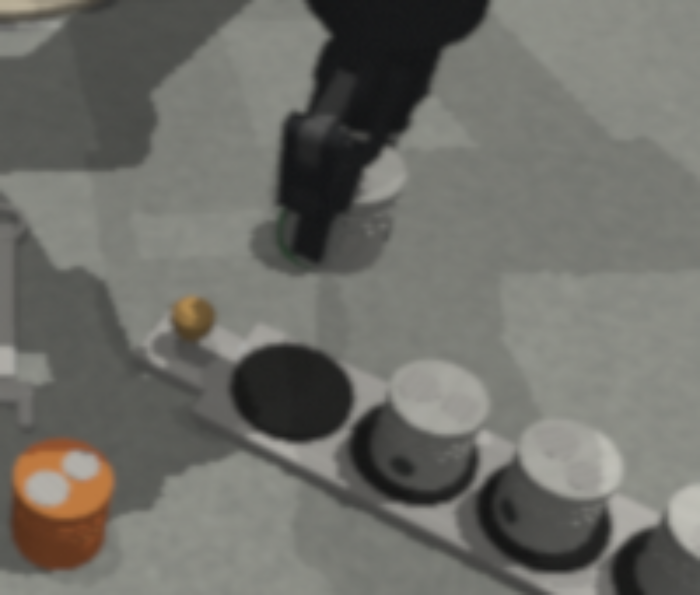

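Piston 1 is lifted cleanly: its seat at crop (292,392) is empty and the piston is held at (375,200). Next I'll move it over to compartment 1.

```bash
python3 -m pendant '[[[5,-12,0],-0.04,-1],[[10,-25,0],-0.08,-1],[[15,-36,0],-0.1,-1],[[17,-42,0],-0.12,-1],[[17,-42,0],-0.12,-1],[[17,-42,0],-0.12,-1],[[17,-42,0],-0.12,-1],[[17,-42,0],-0.12,-1],[[17,-42,0],-0.12,-1],[[14,-36,0],-0.08,-1],[[10,-25,0],-0.03,-1],[[4,-10,0],0,-1]]'; python3 -m pendant '[[[0,0,0],0,-1],[[0,0,0],0,-1]]'
```

```text
time_s: 8.75
position: [0.6125, -0.2625, 0.1315]
tool_rot: [[0.995, -0.103, 0.002], [-0.103, -0.995, -0.004], [0.003, 0.004, -1.0]]
ft_force: [-1.2, 0.2, -2.2]
grip_width: 0.047
time_s: 9.0
position: [0.6118, -0.2621, 0.1305]
tool_rot: [[0.995, -0.103, 0.001], [-0.103, -0.995, -0.003], [0.001, 0.003, -1.0]]
ft_force: [0.3, 0.3, -3.3]
grip_width: 0.047
```

```bash
python3 -m pendant '[[[7,-4,-5],0.03,-1],[[7,-5,-12],0.022,-1],[[0,0,-20],0,-1],[[0,0,-20],0,-1],[[0,0,-15],0,-1],[[0,0,-10],0,-1],[[0,0,-5],0,-1],[[0,0,0],0,-1],[[0,0,0],0,-1]]';python3 - <<'E'
from h import *
for n in('scene','top'):
    i,d=save(n,f'pics/{n}4.png')
    v,u=(190,90) if n=='scene' else (110,390)
    cv2.imwrite(f'pics/{n}4c.png',cv2.resize(i[v:v+180,u:u+130,::-1],None,fx=3.2,fy=3.2))
a=cv2.imread('pics/scene4c.png');b=cv2.imread('pics/top4c.png');cv2.imwrite('pics/m4.png',np.hstack([a,b])[:,:800])
E
```

```text
time_s: 10.12
position: [0.6283, -0.2697, 0.0387]
tool_rot: [[0.999, -0.04, 0.002], [-0.04, -0.999, -0.003], [0.002, 0.003, -1.0]]
ft_force: [0.7, 1.1, -2.0]
grip_width: 0.0471
```

View pics/m4.png

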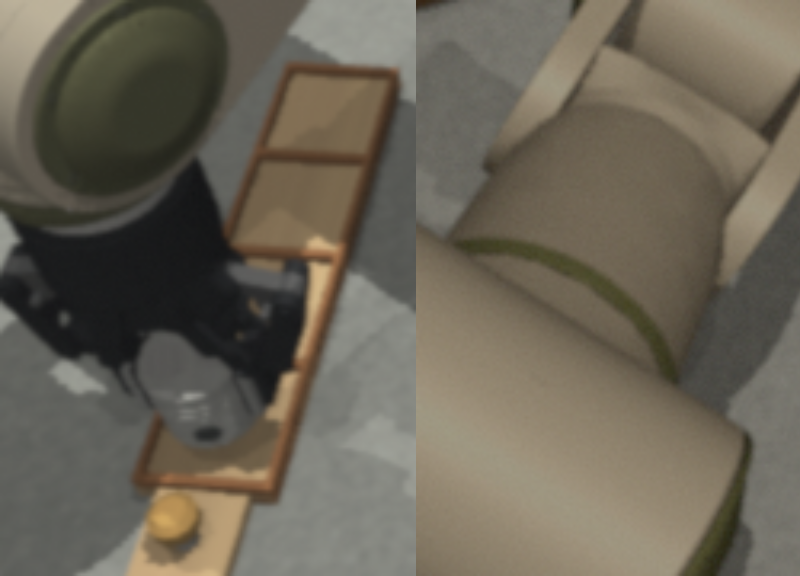

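The left half (scene) shows piston 1 just above compartment 1, with its lower front edge at crop (212,447). The top view is hidden by the arm.

```bash
python3 - <<'E'
from h import *
f=lambda x,y,z:px('scene',90+x/3.2-.3,190+y/3.2-.3,z).round(4)
print('front bottom',f(209,448,.032),'left/right base',f(155,425,.032),f(266,420,.032))
print('c1 inner: front L,R',f(150,480,.016),f(272,487,.016),'outer',f(135,484,.016),f(276,500,.016))
d=viewer.get_image('scene')[1];C=cloud('scene',d);w=C[290:335,125:180].reshape(-1,3)
m=(w[:,2]>.034)&(w[:,2]<.085)&(w[:,0]>.6); w=w[m]; 
p=w[(w[:,2]>.04)&(w[:,2]<.074)]
# circle fit
A=np.c_[2*p[:,:2],np.ones(len(p))];s=np.linalg.lstsq(A,(p[:,:2]**2).sum(1),rcond=None)[0];print(s[:2],np.sqrt(s[2]+s[:2]@s[:2]),len(p))
from scipy.optimize import least_squares as ls
print(ls(lambda c:np.hypot(*(p[:,:2]-c).T)-.024,[.63,-.27],loss='soft_l1',f_scale=.001).x)
E
```

```text
front bottom [ 0.6527 -0.2653  0.032 ] left/right base [ 0.641  -0.2948  0.032 ] [ 0.6366 -0.2413  0.032 ]
c1 inner: front L,R [ 0.6623 -0.296   0.016 ] [ 0.6642 -0.2357  0.016 ] outer [ 0.6646 -0.3026  0.016 ] [ 0.671  -0.2322  0.016 ]
[ 0.61433893 -0.26868525] 0.037296570749302774 502
[ 0.628868  -0.2681818]
```

Piston 1 is within about 2 mm of the compartment centre in the same camera frame. I'll lower it.

```bash
python3 -m pendant '[[[-2,-2,-6],0,-1],[[0,0,-6],0,-1],[[0,0,-5],0,-1],[[0,0,-2],0,-1],[[0,0,0],0,-1]]';python3 -m pendant '[[[0,0,-1],0,-1],[[0,0,0],0,-1]]'
```

```text
time_s: 10.9
position: [0.6259, -0.2718, 0.0182]
tool_rot: [[0.999, -0.041, 0.001], [-0.041, -0.999, -0.003], [0.001, 0.003, -1.0]]
ft_force: [-0.3, 0.1, -1.6]
grip_width: 0.0467
time_s: 11.15
position: [0.626, -0.2718, 0.0174]
tool_rot: [[0.999, -0.04, 0.002], [-0.04, -0.999, -0.003], [0.002, 0.003, -1.0]]
ft_force: [0.3, -0.0, -1.6]
grip_width: 0.0472
```

```bash
python3 -m pendant '[[[0,0,-1],0,-1],[[0,0,0],0,-1]]';python3 -m pendant '[[[0,0,0],0,-0.3],[[0,0,0],0,0.2],[[0,0,0],0,1],[[0,0,0],0,1],[[0,0,0],0,1],[[0,0,0],0,1]]';python3 -m pendant '[[[0,0,6],0,1],[[0,0,12],0,1],[[0,0,20],0,1],[[0,0,25],0,1],[[0,0,25],0,1],[[0,0,12],0,1],[[0,0,5],0,1]]'
```

```text
time_s: 11.4
position: [0.6262, -0.2719, 0.017]
tool_rot: [[0.999, -0.04, 0.002], [-0.04, -0.999, -0.004], [0.002, 0.003, -1.0]]
ft_force: [0.6, -0.4, -2.4]
grip_width: 0.047
time_s: 12.15
position: [0.6266, -0.2722, 0.0174]
tool_rot: [[0.999, -0.04, 0.003], [-0.04, -0.999, -0.004], [0.004, 0.004, -1.0]]
ft_force: [0.5, 0.2, -0.6]
grip_width: 0.0856
time_s: 13.02
position: [0.6265, -0.2721, 0.1296]
tool_rot: [[0.999, -0.04, 0.005], [-0.04, -0.999, -0.005], [0.006, 0.005, -1.0]]
ft_force: [-0.0, -1.3, -0.1]
grip_width: 0.0858
```

```bash
python3 -m pendant '[[[-3,12,0],0.03,1],[[-8,28,0],0.07,1],[[-12,42,0],0.1,1],[[-14,50,0],0.12,1],[[-14,50,0],0.12,1],[[-14,50,0],0.12,1],[[-14,50,0],0.12,1],[[-14,50,0],0.12,1],[[-14,50,0],0.12,1],[[-13,46,0],0.07,1],[[-10,36,0],0.04,1],[[-5,18,0],0,1]]';python3 -m pendant '[[[0,0,0],0,1],[[0,0,0],0,1]]';python3 - <<'E'
from h import *
for n in('scene','top'):
    i,d=save(n,f'pics/{n}5.png'); np.save(n+'5.npy',d)
    v,u=(190,90) if n=='scene' else (110,390)
    cv2.imwrite(f'pics/{n}5c.png',cv2.resize(i[v:v+190,u:u+130,::-1],None,fx=3.05,fy=3.05))
a=cv2.imread('pics/scene5c.png');b=cv2.imread('pics/top5c.png');cv2.imwrite('pics/m5.png',np.hstack([a,b])[:,:800])
d=np.load('top5.npy');C=cloud('top',d)
w=C[150:200,420:465].reshape(-1,3);p=w[(w[:,2]>.05)&(w[:,2]<.06)];print('top P1',p.mean(0))
d=np.load('scene5.npy');C=cloud('scene',d)
w=C[290:340,120:190].reshape(-1,3);p=w[(w[:,2]>.052)&(w[:,2]<.06)];print('scene P1',p.mean(0),p[:,2].std())
E
```

```text
time_s: 14.52
position: [0.4748, 0.2304, 0.1194]
tool_rot: [[0.506, 0.862, -0.012], [0.862, -0.506, -0.001], [-0.007, -0.01, -1.0]]
ft_force: [-0.0, -0.6, -0.4]
grip_width: 0.0855
time_s: 14.78
position: [0.473, 0.2311, 0.1183]
tool_rot: [[0.503, 0.864, -0.014], [0.864, -0.503, -0.001], [-0.008, -0.012, -1.0]]
ft_force: [0.2, 0.0, -0.1]
grip_width: 0.0851
top P1 [ 0.62306065 -0.27212962  0.0555087 ]
scene P1 [ 0.6279009  -0.27095658  0.05520882] 0.0010481612237063466
```

View pics/m5.png

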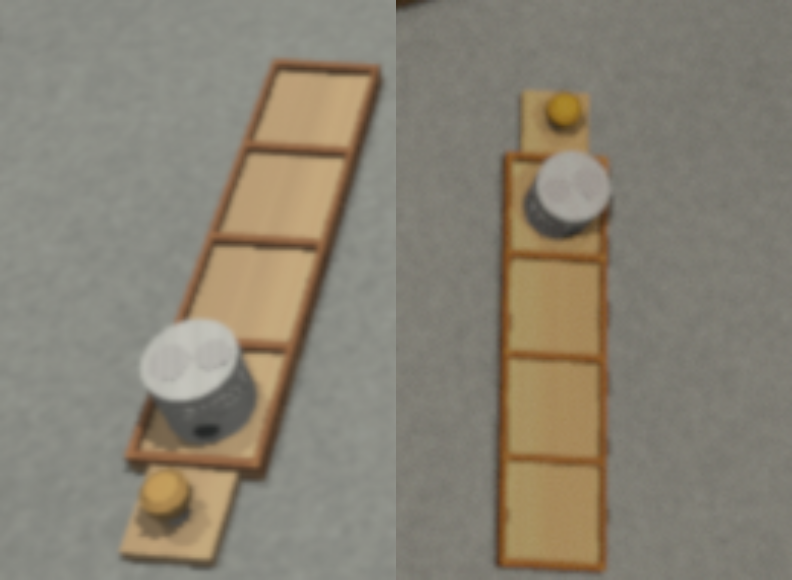

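Both views show piston 1 upright and flat in the knob-end compartment: scene crown at (190,360), top crown at (572,185). The top-frame error is about 1 mm. On to piston 2.

```bash
python3 -m pendant '[[[6,-6,0],-0.02,1],[[6,-6,-5],-0.02,1],[[0,0,-10],0,1],[[0,0,-12],0,1],[[0,0,-10],0,1],[[0,0,-3],0,1],[[0,0,0],0,1]]'; python3 -m pendant '[[[0,0,0],0,1]]'
```

```text
time_s: 15.75
position: [0.4864, 0.2162, 0.0747]
tool_rot: [[0.543, 0.84, -0.016], [0.84, -0.543, -0.001], [-0.01, -0.013, -1.0]]
ft_force: [1.2, -0.1, 0.2]
grip_width: 0.0852
time_s: 15.88
position: [0.4865, 0.2163, 0.0749]
tool_rot: [[0.542, 0.84, -0.015], [0.84, -0.542, -0.001], [-0.009, -0.012, -1.0]]
ft_force: [-0.1, 0.4, -0.1]
grip_width: 0.0859
```

Aligned. Descending 53 mm.

```bash
python3 -m pendant '[[[0,1,-5],0,1],[[0,0,-10],0,1],[[0,0,-12],0,1],[[0,0,-12],0,1],[[0,0,-8],0,1],[[0,0,-4],0,1],[[0,0,-1],0,1],[[0,0,0],0,1]]'; python3 -m pendant '[[[0,0,0],0,1]]'
```

```text
time_s: 16.88
position: [0.4865, 0.2174, 0.0192]
tool_rot: [[0.542, 0.84, -0.015], [0.84, -0.542, -0.001], [-0.009, -0.012, -1.0]]
ft_force: [-0.4, -0.3, 0.3]
grip_width: 0.0854
time_s: 17.0
position: [0.4866, 0.2175, 0.0195]
tool_rot: [[0.542, 0.84, -0.015], [0.84, -0.542, -0.001], [-0.009, -0.012, -1.0]]
ft_force: [0.0, 0.4, -0.2]
grip_width: 0.0853
```

```bash
python3 -m pendant '[[[0,0,3],0,1],[[0,0,0],0,0],[[0,0,0],0,-1],[[0,0,0],0,-1],[[0,0,0],0,-1],[[0,0,0],0,-1],[[0,0,0],0,-1],[[0,0,0],0,-1]]' 50;  python3 -m pendant '[[[0,0,5],0,-1],[[0,0,10],0,-1],[[0,0,20],0,-1],[[0,0,20],0,-1],[[0,0,20],0,-1],[[0,0,20],0,-1],[[0,0,10],0,-1],[[0,0,3],0,-1],[[0,0,0],0,-1]]'
```

```text
time_s: 18.0
position: [0.487, 0.2175, 0.0236]
tool_rot: [[0.542, 0.84, -0.013], [0.84, -0.542, -0.001], [-0.008, -0.01, -1.0]]
ft_force: [-0.8, -0.2, 2.1]
grip_width: 0.0468
time_s: 19.12
position: [0.4859, 0.2174, 0.1372]
tool_rot: [[0.542, 0.84, -0.014], [0.84, -0.542, -0.001], [-0.008, -0.011, -1.0]]
ft_force: [0.3, -0.7, -0.5]
grip_width: 0.0471
```

```bash
python3 -m pendant '[[[2,-12,0],-0.03,-1],[[4,-26,0],-0.08,-1],[[6,-40,0],-0.1,-1],[[7,-48,0],-0.11,-1],[[7,-48,0],-0.11,-1],[[7,-48,0],-0.11,-1],[[7,-48,0],-0.11,-1],[[7,-48,0],-0.11,-1],[[7,-48,0],-0.11,-1],[[6,-42,0],-0.07,-1],[[5,-32,0],-0.03,-1],[[2,-14,0],0,-1]]'; python3 -m pendant '[[[0,0,0],0,-1],[[0,0,0],0,-1]]'
```

```text
time_s: 20.62
position: [0.5483, -0.2585, 0.1297]
tool_rot: [[1.0, -0.021, -0.018], [-0.02, -1.0, 0.019], [-0.019, -0.018, -1.0]]
ft_force: [-0.3, -0.1, -0.6]
grip_width: 0.047
time_s: 20.88
position: [0.5476, -0.2578, 0.1289]
tool_rot: [[1.0, -0.021, -0.02], [-0.02, -1.0, 0.02], [-0.02, -0.02, -1.0]]
ft_force: [-0.0, 0.2, -1.2]
grip_width: 0.047
```

```bash
python3 -m pendant '[[[5,-5,-5],-0.015,-1],[[4,-4,-12],-0.015,-1],[[0,0,-18],0,-1],[[0,0,-18],0,-1],[[0,0,-14],0,-1],[[0,0,-10],0,-1],[[0,0,-6],0,-1],[[0,0,-2],0,-1],[[0,0,0],0,-1]]'
```

```text
time_s: 22.0
position: [0.5584, -0.2645, 0.0386]
tool_rot: [[0.999, -0.05, -0.019], [-0.05, -0.999, 0.021], [-0.02, -0.02, -1.0]]
ft_force: [0.5, 0.8, -0.9]
grip_width: 0.047
```

```bash
python3 -m pendant '[[[-1,-2,-6],0,-1],[[0,-1,-6],0,-1],[[0,0,-5],0,-1],[[0,0,-2],0,-1],[[0,0,0],0,-1]]';python3 -m pendant '[[[0,0,-1],0,-1],[[0,0,0],0,-1]]'
```

```text
time_s: 22.62
position: [0.5575, -0.268, 0.0189]
tool_rot: [[0.999, -0.051, -0.018], [-0.05, -0.999, 0.02], [-0.019, -0.019, -1.0]]
ft_force: [-0.4, -0.4, -0.8]
grip_width: 0.0469
time_s: 22.88
position: [0.5577, -0.2681, 0.0181]
tool_rot: [[0.999, -0.051, -0.018], [-0.05, -0.999, 0.02], [-0.019, -0.019, -1.0]]
ft_force: [0.0, -0.5, -1.1]
grip_width: 0.0469
```

```bash
python3 -m pendant '[[[0,0,-1],0,-1],[[0,0,0],0,-1]]';python3 -m pendant '[[[0,0,0],0,-0.3],[[0,0,0],0,0.2],[[0,0,0],0,1],[[0,0,0],0,1],[[0,0,0],0,1],[[0,0,0],0,1]]';python3 -m pendant '[[[0,0,6],0,1],[[0,0,12],0,1],[[0,0,20],0,1],[[0,0,25],0,1],[[0,0,25],0,1],[[0,0,12],0,1],[[0,0,5],0,1]]'
```

```text
time_s: 23.12
position: [0.5578, -0.2681, 0.018]
tool_rot: [[0.999, -0.05, -0.017], [-0.05, -0.999, 0.019], [-0.018, -0.019, -1.0]]
ft_force: [0.4, -0.5, -1.3]
grip_width: 0.0472
time_s: 23.88
position: [0.558, -0.2682, 0.018]
tool_rot: [[0.999, -0.05, -0.017], [-0.05, -0.999, 0.019], [-0.018, -0.018, -1.0]]
ft_force: [-0.6, -0.0, 0.4]
grip_width: 0.0855
time_s: 24.75
position: [0.5579, -0.2682, 0.13]
tool_rot: [[0.999, -0.05, -0.015], [-0.05, -0.999, 0.018], [-0.016, -0.017, -1.0]]
ft_force: [-0.5, 0.1, 0.4]
grip_width: 0.0854
```

```bash
python3 -m pendant '[[[-1,14,0],0.03,1],[[-2,32,0],0.07,1],[[-3,46,0],0.1,1],[[-3,54,0],0.1,1],[[-3,54,0],0.1,1],[[-3,54,0],0.1,1],[[-3,54,0],0.1,1],[[-3,54,0],0.1,1],[[-3,54,0],0.1,1],[[-3,48,0],0.06,1],[[-2,36,0],0.03,1],[[-1,16,0],0,1]]';python3 -m pendant '[[[0,0,0],0,1],[[0,0,0],0,1]]'; python3 - <<'E'
from h import *
for n,r in(('top',(slice(180,240),slice(415,475))),('scene',(slice(240,310),slice(130,210)))):
    i,d=save(n,f'pics/{n}6.png');w=cloud(n,d)[r].reshape(-1,3);p=w[(w[:,2]>.052)&(w[:,2]<.06)];print(n,p.mean(0).round(4),len(p))
E
```

```text
time_s: 26.25
position: [0.5149, 0.2712, 0.1199]
tool_rot: [[0.633, 0.773, -0.043], [0.774, -0.634, -0.004], [-0.03, -0.031, -0.999]]
ft_force: [-1.0, 0.1, -0.0]
grip_width: 0.0856
time_s: 26.5
position: [0.5142, 0.2707, 0.119]
tool_rot: [[0.632, 0.773, -0.045], [0.774, -0.633, -0.005], [-0.032, -0.031, -0.999]]
ft_force: [-0.1, 0.3, -0.2]
grip_width: 0.085
top [ 0.5593 -0.2685  0.0557] 465
scene [ 0.5841 -0.2691  0.0552] 964
```

The tool tilt has crept to 0.045 rad. An earlier fast descent shifted the tilt by about +0.02, so I'll align, rise slowly and drop quickly to undo some of it.

```bash
python3 -m pendant '[[[0,0,8],0.03,1],[[0,0,16],0.03,1],[[0,0,20],0.03,1],[[0,0,20],0.02,1],[[0,0,20],0,1],[[0,0,16],0,1],[[0,0,8],0,1],[[0,0,0],0,1]]';python3 -m pendant '[[[0,0,-50],0,1],[[0,0,-50],0,1],[[0,0,0],0,1],[[0,0,0],0,1]]'
```

```text
time_s: 27.6
position: [0.5158, 0.2657, 0.2347]
tool_rot: [[0.54, 0.841, -0.04], [0.841, -0.541, -0.01], [-0.03, -0.029, -0.999]]
ft_force: [1.0, -0.1, 0.9]
grip_width: 0.0856
time_s: 28.1
position: [0.5161, 0.2651, 0.1333]
tool_rot: [[0.54, 0.841, -0.039], [0.841, -0.541, -0.009], [-0.028, -0.028, -0.999]]
ft_force: [0.1, -0.5, 0.5]
grip_width: 0.0851
```

```bash
python3 -m pendant '[[[3,4,0],0,1],[[3,4,-6],0,1],[[0,0,-14],0,1],[[0,0,-18],0,1],[[0,0,-16],0,1],[[0,0,-10],0,1],[[0,0,-4],0,1],[[0,0,0],0,1]]'; python3 - <<'E'
from h import *
i,d=save('scene','pics/s7.png'); cv2.imwrite('pics/s7c.png',cv2.resize(i[170:320,400:580,::-1],None,fx=4,fy=4))
E
```

```text
time_s: 29.1
position: [0.5238, 0.2744, 0.0647]
tool_rot: [[0.54, 0.841, -0.033], [0.842, -0.54, -0.007], [-0.024, -0.024, -0.999]]
ft_force: [-0.3, -0.1, 0.1]
grip_width: 0.0852
```

View pics/s7c.png

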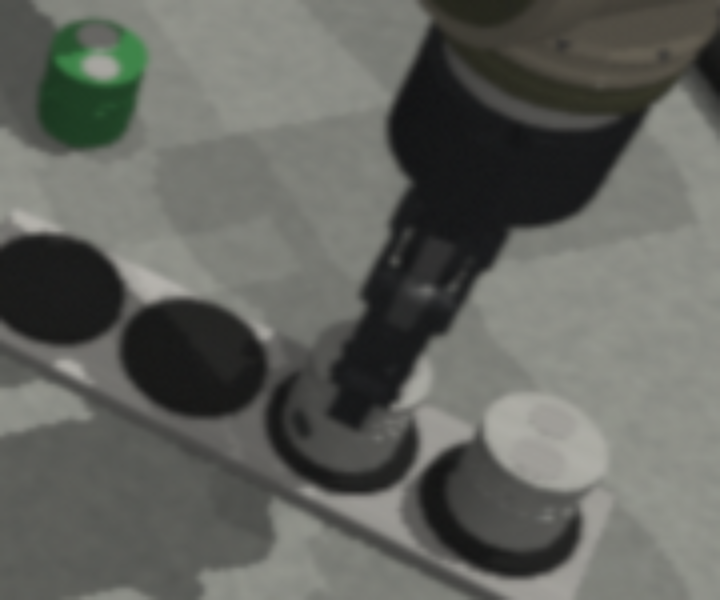

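The front finger, tip at crop (352,410), lines up with the middle of piston 3. Seats 1 and 2 are empty and piston 4 is clear. Descending.

```bash
python3 -m pendant '[[[0,-1,-5],0,1],[[0,0,-9],0,1],[[0,0,-10],0,1],[[0,0,-8],0,1],[[0,0,-5],0,1],[[0,0,-2],0,1],[[0,0,0],0,1]]'; python3 -m pendant '[[[0,0,0],0,1]]'
```

```text
time_s: 30.02
position: [0.5241, 0.2734, 0.0236]
tool_rot: [[0.54, 0.841, -0.031], [0.842, -0.54, -0.007], [-0.023, -0.023, -0.999]]
ft_force: [-0.3, -0.4, 0.6]
grip_width: 0.0855
time_s: 30.15
position: [0.5242, 0.2734, 0.0239]
tool_rot: [[0.54, 0.841, -0.031], [0.842, -0.54, -0.007], [-0.023, -0.022, -0.999]]
ft_force: [1.0, 0.4, -0.3]
grip_width: 0.0859
```

```bash
python3 -m pendant '[[[0,0,-1],0,1],[[0,0,0],0,0],[[0,0,0],0,-1],[[0,0,0],0,-1],[[0,0,0],0,-1],[[0,0,0],0,-1],[[0,0,0],0,-1],[[0,0,0],0,-1]]' 50;  python3 -m pendant '[[[0,0,5],0,-1],[[0,0,10],0,-1],[[0,0,18],0,-1],[[0,0,20],0,-1],[[0,0,20],0,-1],[[0,0,18],0,-1],[[0,0,10],0,-1],[[0,0,3],0,-1],[[0,0,0],0,-1]]'
```

```text
time_s: 31.15
position: [0.5246, 0.2736, 0.0237]
tool_rot: [[0.54, 0.841, -0.029], [0.842, -0.54, -0.007], [-0.021, -0.021, -1.0]]
ft_force: [-0.4, 0.1, 1.7]
grip_width: 0.0468
time_s: 32.28
position: [0.5235, 0.2733, 0.133]
tool_rot: [[0.54, 0.841, -0.031], [0.842, -0.54, -0.007], [-0.022, -0.022, -1.0]]
ft_force: [0.0, -0.2, -2.0]
grip_width: 0.047
```

```bash
python3 -m pendant '[[[0,-8,0],-0.02,-1],[[-1,-16,0],-0.04,-1],[[-2,-24,0],-0.05,-1],[[-2,-28,0],-0.05,-1],[[-2,-28,0],-0.05,-1],[[-2,-28,0],-0.05,-1],[[-2,-28,0],-0.05,-1],[[-2,-28,0],-0.05,-1],[[-2,-28,0],-0.05,-1],[[-2,-28,0],-0.05,-1],[[-2,-28,0],-0.05,-1],[[-2,-28,0],-0.05,-1]]'; python3 -m pendant '[[[-2,-28,0],-0.05,-1],[[-2,-28,0],-0.05,-1],[[-2,-28,0],-0.05,-1],[[-2,-28,0],-0.05,-1],[[-2,-28,0],-0.05,-1],[[-2,-28,0],-0.05,-1],[[-2,-24,0],-0.05,-1],[[-1,-18,0],-0.04,-1],[[-1,-8,0],-0.02,-1],[[0,0,0],0,-1],[[0,0,0],0,-1]]'
```

```text
time_s: 33.78
position: [0.4962, -0.045, 0.1293]
tool_rot: [[0.921, 0.389, -0.037], [0.389, -0.921, 0.012], [-0.03, -0.026, -0.999]]
ft_force: [0.5, -0.3, -0.8]
grip_width: 0.0473
time_s: 35.15
position: [0.4714, -0.2764, 0.1273]
tool_rot: [[0.998, -0.047, -0.033], [-0.046, -0.998, 0.03], [-0.034, -0.029, -0.999]]
ft_force: [-0.4, -0.9, -1.0]
grip_width: 0.0472
```

```bash
python3 -m pendant '[[[5,4,-5],0,-1],[[6,4,-12],0,-1],[[5,4,-18],0,-1],[[0,0,-18],0,-1],[[0,0,-14],0,-1],[[0,0,-10],0,-1],[[0,0,-6],0,-1],[[0,0,-2],0,-1],[[0,0,0],0,-1]]'
```

```text
time_s: 36.28
position: [0.49, -0.2601, 0.0367]
tool_rot: [[0.999, -0.043, -0.033], [-0.042, -0.999, 0.031], [-0.035, -0.03, -0.999]]
ft_force: [-0.1, 0.5, -1.2]
grip_width: 0.0469
```

```bash
python3 -m pendant '[[[-2,-3,-5],0,-1],[[-1,-2,-5],0,-1],[[0,0,-5],0,-1],[[0,0,-2],0,-1],[[0,0,0],0,-1]]';python3 -m pendant '[[[0,0,-1],0,-1],[[0,0,0],0,-1]]'
```

```text
time_s: 36.9
position: [0.4869, -0.2659, 0.0191]
tool_rot: [[0.999, -0.043, -0.032], [-0.042, -0.999, 0.03], [-0.034, -0.029, -0.999]]
ft_force: [-0.1, -0.1, -1.3]
grip_width: 0.0475
time_s: 37.15
position: [0.487, -0.2659, 0.0182]
tool_rot: [[0.999, -0.043, -0.032], [-0.042, -0.999, 0.03], [-0.033, -0.028, -0.999]]
ft_force: [0.5, 0.2, -1.6]
grip_width: 0.0468
```

```bash
python3 - <<'E'
from h import *
i,d=save('scene','pics/s8.png'); cv2.imwrite('pics/s8c.png',cv2.resize(i[190:350,90:250,::-1],None,fx=3.6,fy=3.6))
E
```

```text
(no output)
```

View pics/s8c.png

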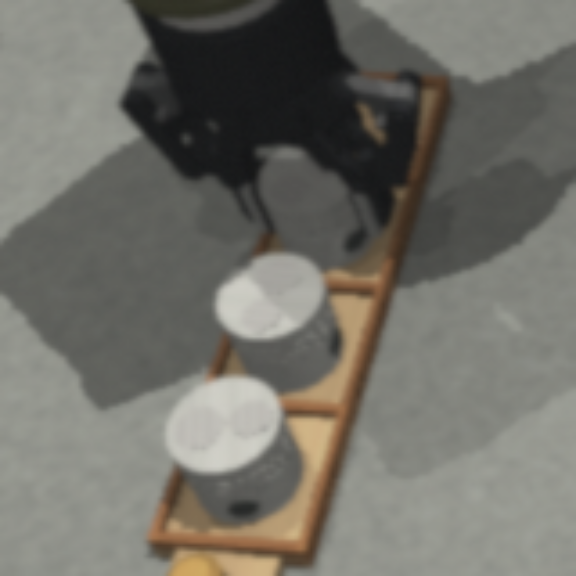

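Pistons 1 and 2 stand in their compartments, crowns at crop (223,425) and (272,295). Piston 3 sits between the jaws in compartment 3 at about (310,200). Releasing.

```bash
python3 -m pendant '[[[0,0,-1],0,-1],[[0,0,0],0,-1]]';python3 -m pendant '[[[0,0,0],0,-0.3],[[0,0,0],0,0.2],[[0,0,0],0,1],[[0,0,0],0,1],[[0,0,0],0,1],[[0,0,0],0,1]]';python3 -m pendant '[[[0,0,6],0,1],[[0,0,12],0,1],[[0,0,18],0,1],[[0,0,20],0,1],[[0,0,20],0,1],[[0,0,18],0,1],[[0,0,12],0,1],[[0,0,5],0,1]]'
```

```text
time_s: 37.45
position: [0.4872, -0.266, 0.018]
tool_rot: [[0.999, -0.043, -0.031], [-0.042, -0.999, 0.029], [-0.033, -0.028, -0.999]]
ft_force: [0.4, 0.6, -2.8]
grip_width: 0.047
time_s: 38.2
position: [0.4874, -0.2662, 0.0181]
tool_rot: [[0.999, -0.043, -0.031], [-0.042, -0.999, 0.029], [-0.032, -0.027, -0.999]]
ft_force: [-0.5, -0.1, 1.0]
grip_width: 0.0854
time_s: 39.2
position: [0.4874, -0.2662, 0.1376]
tool_rot: [[0.999, -0.043, -0.028], [-0.042, -0.999, 0.026], [-0.029, -0.025, -0.999]]
ft_force: [0.3, 0.1, -0.5]
grip_width: 0.0854
```

```bash
python3 -m pendant '[[[1,8,0],0.02,1],[[3,16,0],0.04,1],[[4,24,0],0.05,1],[[5,32,0],0.05,1],[[5,32,0],0.05,1],[[5,32,0],0.05,1],[[5,32,0],0.05,1],[[5,32,0],0.05,1],[[5,32,0],0.05,1],[[5,32,0],0.05,1],[[5,32,0],0.05,1],[[5,32,0],0.05,1]]'; python3 -m pendant '[[[5,32,0],0.05,1],[[5,32,0],0.05,1],[[5,32,0],0.05,1],[[5,32,0],0.05,1],[[5,32,0],0.05,1],[[5,32,0],0.05,1],[[4,24,0],0.05,1],[[2,14,0],0.04,1],[[1,6,0],0.02,1],[[0,0,0],0,1],[[0,0,0],0,1]]'
python3 - <<'E'
from h import *
i,d=save('top','pics/t9.png');C=cloud('top',d)
w=C[140:300,415:475].reshape(-1,3);p=w[(w[:,2]>.052)&(w[:,2]<.06)]
c=np.array([.5195,-.2665]);ux=np.array([.99871,-.0507])
y=(p[:,:2]-c)@ux;x=(p[:,:2]-c)@np.array([-ux[1],ux[0]])
for k in(.105,.035,-.035):
    m=abs(y-k)<.034;print(k,y[m].mean().round(4),x[m].mean().round(4),p[m,2].mean().round(4),m.sum())
E
```

```text
time_s: 40.7
position: [0.5364, 0.0915, 0.1314]
tool_rot: [[0.848, 0.528, -0.052], [0.529, -0.849, 0.009], [-0.04, -0.035, -0.999]]
ft_force: [0.2, -1.2, 0.4]
grip_width: 0.0854
time_s: 42.08
position: [0.5647, 0.3444, 0.1249]
tool_rot: [[0.536, 0.842, -0.064], [0.843, -0.538, -0.019], [-0.051, -0.044, -0.998]]
ft_force: [0.4, -0.0, 0.5]
grip_width: 0.0854
0.105 0.1039 -0.0004 0.0555 429
0.035 0.0358 0.0001 0.0557 441
-0.035 -0.0353 -0.0017 0.0558 460
```

Pistons 1–3 are all within 2 mm of their compartment centres with crowns at 56 mm. Now piston 4.

```bash
python3 -m pendant '[[[-1,-3,0],0,1],[[-2,-4,-6],0,1],[[-1,-3,-12],0,1],[[0,0,-14],0,1],[[0,0,-12],0,1],[[0,0,-8],0,1],[[0,0,-4],0,1],[[0,0,0],0,1]]'; python3 - <<'E'
from h import *
i,d=save('scene','pics/s10.png'); cv2.imwrite('pics/s10c.png',cv2.resize(i[170:330,430:610,::-1],None,fx=3.6,fy=3.6))
E
```

```text
time_s: 43.12
position: [0.5602, 0.3322, 0.0641]
tool_rot: [[0.537, 0.841, -0.066], [0.842, -0.539, -0.02], [-0.052, -0.045, -0.998]]
ft_force: [0.8, -0.2, 0.5]
grip_width: 0.0856
```

View pics/s10c.png

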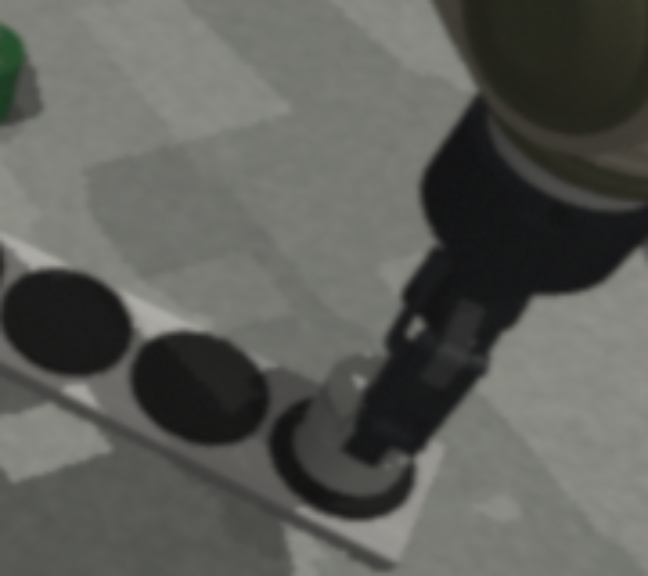

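The front finger tip at crop (368,450) covers the middle of piston 4 to within a couple of mm. Seats 2 and 3 are empty. Descending.

```bash
python3 -m pendant '[[[0,0,-5],0,1],[[0,0,-9],0,1],[[0,0,-10],0,1],[[0,0,-8],0,1],[[0,0,-5],0,1],[[0,0,-2],0,1],[[0,0,0],0,1],[[0,0,0],0,1]]'
```

```text
time_s: 44.18
position: [0.5606, 0.3324, 0.0232]
tool_rot: [[0.537, 0.841, -0.064], [0.842, -0.539, -0.019], [-0.051, -0.044, -0.998]]
ft_force: [-0.6, -0.7, -0.6]
grip_width: 0.0856
```

```bash
python3 -m pendant '[[[0,0,0],0,0.3],[[0,0,0],0,0],[[0,0,0],0,-1],[[0,0,0],0,-1],[[0,0,0],0,-1],[[0,0,0],0,-1],[[0,0,0],0,-1],[[0,0,0],0,-1]]' 50;  python3 -m pendant '[[[0,0,5],0,-1],[[0,0,10],0,-1],[[0,0,18],0,-1],[[0,0,20],0,-1],[[0,0,20],0,-1],[[0,0,18],0,-1],[[0,0,10],0,-1],[[0,0,3],0,-1],[[0,0,0],0,-1]]'
```

```text
time_s: 45.18
position: [0.561, 0.3326, 0.0243]
tool_rot: [[0.537, 0.841, -0.063], [0.842, -0.539, -0.019], [-0.049, -0.043, -0.998]]
ft_force: [-0.5, -1.1, 1.2]
grip_width: 0.0473
time_s: 46.3
position: [0.5606, 0.3325, 0.1371]
tool_rot: [[0.537, 0.841, -0.061], [0.842, -0.539, -0.018], [-0.048, -0.042, -0.998]]
ft_force: [0.6, -0.3, -1.5]
grip_width: 0.0475
```

```bash
python3 -m pendant '[[[-2,-8,0],-0.02,-1],[[-3,-16,0],-0.04,-1],[[-5,-24,0],-0.05,-1],[[-7,-31,0],-0.05,-1],[[-7,-31,0],-0.05,-1],[[-7,-31,0],-0.05,-1],[[-7,-31,0],-0.05,-1],[[-7,-31,0],-0.05,-1],[[-7,-31,0],-0.05,-1],[[-7,-31,0],-0.05,-1],[[-7,-31,0],-0.05,-1],[[-7,-31,0],-0.05,-1]]'; python3 -m pendant '[[[-7,-31,0],-0.05,-1],[[-7,-31,0],-0.05,-1],[[-7,-31,0],-0.05,-1],[[-7,-31,0],-0.05,-1],[[-7,-31,0],-0.05,-1],[[-6,-31,0],-0.05,-1],[[-5,-24,0],-0.05,-1],[[-3,-14,0],-0.04,-1],[[-1,-6,0],-0.02,-1],[[0,0,0],0,-1],[[0,0,0],0,-1]]'
```

```text
time_s: 47.8
position: [0.4779, -0.0127, 0.1334]
tool_rot: [[0.919, 0.389, -0.068], [0.391, -0.92, 0.019], [-0.055, -0.044, -0.997]]
ft_force: [0.3, -0.5, -2.4]
grip_width: 0.047
time_s: 49.18
position: [0.4169, -0.2534, 0.1324]
tool_rot: [[0.997, -0.046, -0.056], [-0.043, -0.998, 0.048], [-0.058, -0.046, -0.997]]
ft_force: [0.7, 0.0, -1.3]
grip_width: 0.047
```

```bash
python3 -m pendant '[[[0,-3,-5],0,-1],[[1,-3,-12],0,-1],[[0,-2,-18],0,-1],[[0,0,-18],0,-1],[[0,0,-14],0,-1],[[0,0,-10],0,-1],[[0,0,-6],0,-1],[[0,0,-2],0,-1],[[0,0,0],0,-1]]'; python3 - <<'E'
from h import *
i,d=save('scene','pics/s11.png'); cv2.imwrite('pics/s11c.png',cv2.resize(i[170:330,110:270,::-1],None,fx=3.6,fy=3.6))
E
```

```text
time_s: 50.3
position: [0.4184, -0.2604, 0.0412]
tool_rot: [[0.997, -0.043, -0.057], [-0.04, -0.998, 0.049], [-0.059, -0.047, -0.997]]
ft_force: [0.4, 0.1, -1.7]
grip_width: 0.0471
```

View pics/s11c.png

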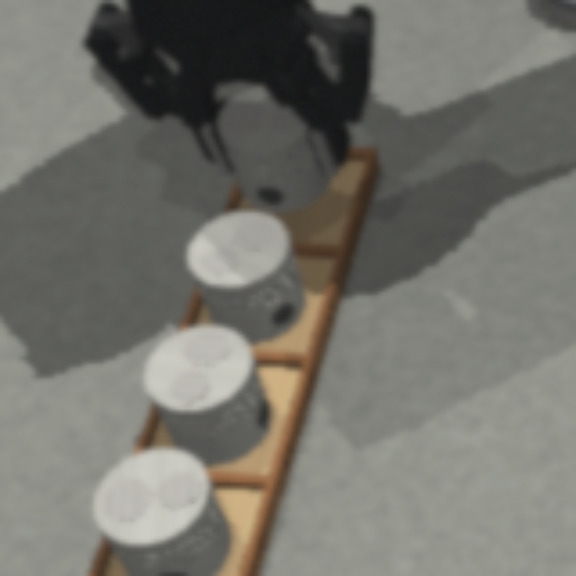

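Pistons 1–3 are upright in the tray. Piston 4 hovers over compartment 4 with its base at crop (285,190), clear of the walls. Lowering.

```bash
python3 -m pendant '[[[0,0,-6],0,-1],[[0,0,-6],0,-1],[[0,0,-6],0,-1],[[0,0,-3],0,-1],[[0,0,-1],0,-1],[[0,0,0],0,-1]]';python3 -m pendant '[[[0,0,-1],0,-1],[[0,0,0],0,-1]]'
```

```text
time_s: 51.1
position: [0.4186, -0.2606, 0.0184]
tool_rot: [[0.998, -0.043, -0.056], [-0.04, -0.998, 0.048], [-0.058, -0.046, -0.997]]
ft_force: [-0.3, 0.6, 0.3]
grip_width: 0.0472
time_s: 51.35
position: [0.4187, -0.2606, 0.0185]
tool_rot: [[0.998, -0.042, -0.056], [-0.04, -0.998, 0.048], [-0.058, -0.045, -0.997]]
ft_force: [0.5, 0.3, -1.6]
grip_width: 0.0469
```

```bash
python3 -m pendant '[[[0,0,0],0,-0.3],[[0,0,0],0,0.2],[[0,0,0],0,1],[[0,0,0],0,1],[[0,0,0],0,1],[[0,0,0],0,1]]';python3 -m pendant '[[[0,0,6],0,1],[[0,0,12],0,1],[[0,0,18],0,1],[[0,0,20],0,1],[[0,0,20],0,1],[[0,10,18],0,1],[[0,20,8],0,1],[[0,30,0],0,1],[[0,40,0],0,1],[[0,40,0],0,1],[[0,40,0],0,1],[[0,40,0],0,1]]'; python3 -m pendant '[[[0,40,0],0,1],[[0,40,0],0,1],[[0,40,0],0,1],[[0,30,0],0,1],[[0,15,0],0,1],[[0,0,0],0,1],[[0,0,0],0,1]]'
python3 - <<'E'
from h import *
i,d=save('top','pics/t12.png');C=cloud('top',d)
w=C[140:310,415:475].reshape(-1,3);p=w[(w[:,2]>.05)&(w[:,2]<.065)]
c=np.array([.5195,-.2665]);ux=np.array([.99871,-.0507])
y=(p[:,:2]-c)@ux;x=(p[:,:2]-c)@np.array([-ux[1],ux[0]])
for k in(.105,.035,-.035,-.105):
    m=abs(y-k)<.034;q=p[m];g=np.linalg.lstsq(np.c_[q[:,:2]-q[:,:2].mean(0),np.ones(len(q))],q[:,2],rcond=None)[0]
    print(k,y[m].mean().round(4),x[m].mean().round(4),q[:,2].mean().round(4),m.sum(),'slope',g[:2].round(3))
j,_=save('scene','pics/s12.png')
a=cv2.resize(i[110:310,390:500,::-1],None,fx=3,fy=3);b=cv2.resize(j[190:390,90:240,::-1],None,fx=3,fy=3);cv2.imwrite('pics/m12.png',np.hstack([a,b]))
E
```

```text
time_s: 52.1
position: [0.419, -0.261, 0.0186]
tool_rot: [[0.998, -0.042, -0.055], [-0.04, -0.998, 0.047], [-0.057, -0.045, -0.997]]
ft_force: [-0.6, 0.3, 0.2]
grip_width: 0.0855
time_s: 53.6
position: [0.4168, -0.0321, 0.1293]
tool_rot: [[0.998, -0.045, -0.052], [-0.043, -0.998, 0.045], [-0.054, -0.042, -0.998]]
ft_force: [1.0, -0.2, 0.7]
grip_width: 0.0853
time_s: 54.48
position: [0.4105, 0.1443, 0.1302]
tool_rot: [[0.998, -0.038, -0.054], [-0.036, -0.998, 0.045], [-0.056, -0.043, -0.998]]
ft_force: [0.0, 0.4, 0.6]
grip_width: 0.0855
0.105 0.1036 -0.0002 0.0555 450 slope [0.002 0.014]
0.035 0.0356 0.0002 0.0554 459 slope [ 0.01  -0.003]
-0.035 -0.0357 -0.0013 0.0556 479 slope [-0.004  0.   ]
-0.105 -0.1017 0.0001 0.0555 497 slope [-0.003 -0.014]
```

View pics/m12.png

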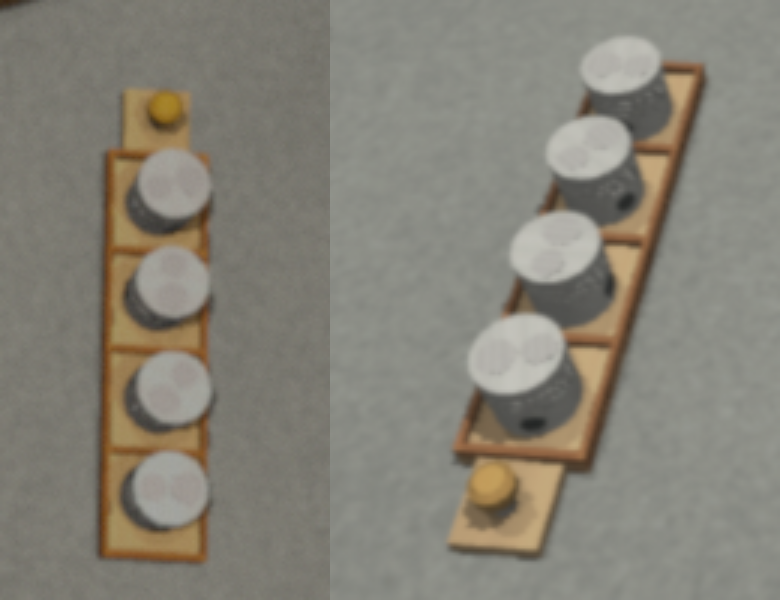

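All four pistons stand upright in order. In the top view their crowns are at (174,185), (174,283), (174,388) and (170,490). All are within about 3.5 mm of centre, crowns 55.5 mm up and level. The robot is clear, so I'm handing in.

```bash
python3 -c "
from rig import ticket; print(ticket.close_job())"
```

```text
the job is handed in; nothing more can be done
None
```

I moved the four pistons one at a time from the rack to the tray, keeping the order from the knob end, and handed the job in at about 54.6 s of the 109 s allowed.

**Last check (top-camera depth):**
- **Position:** the pistons sit 1.4, 0.6, 1.5 and 3.3 mm from their compartment centres, within the 12 mm limit.
- **Height:** the crowns are about 55.5 mm up, so the undersides stand on the 10 mm floor.
- **Tilt:** the crowns slope by less than 0.015 rad.
- **Released:** the gripper is open and clear, and both camera views show all four upright.

**Not as planned:**
- **First grasp:** fast rows overshot by several mm, so the first grasp of piston 1 was too high and off-centre. I reopened, corrected and gripped it again before lifting, which slid it about 5 mm on its seat.
- **Tool tilt:** it crept up to about 0.07 rad by the fourth piston. My attempt to undo it did little, but that piston still settled flat.
- **Cameras:** the two disagreed by about 4 mm in x, so I aimed at the average for grasping. I placed using the tray as fitted in the top view, shifted towards that average.

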